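Clear the marbling tray for rinsing

TASK

Clear the four pieces of debris (the wood block, the broken comb end, the paper wad and the cardboard core) out of the marbling tray into the scrap bin, leaving the bottle and the jar standing where they are and the other things on the table undisturbed. Only when all four are in the bin, start the rinse pump at its panel: press the large key fully and let it up, then press the small key fully and let it up; never press the middle-sized key.

Things in the scene. Friction and masses are not known exactly. Their poses are not given: they have to be found in the camera images.
- tray: Fixed shallow grey marbling tray, drained, 250 x 340 x 40 mm outside (its x, y, z), walls 6 mm thick, inner floor 6 mm above the table. Origin: centre of its underside.
- bin: Fixed black open-topped square scrap bin, 160 x 160 mm outside, 130 mm tall, walls 5 mm. It stands on the table to the left or the right of the tray. Origin: centre of its underside.
- block: Debris: rectangular wood offcut lying in the tray, 56 x 30 x 24 mm (its x, y, z). Origin: centre of its underside.
- stub: Debris: broken-off end of a marbling comb lying in the tray, a wooden bar 70 x 18 x 20 mm (its x, y, z) with four thin wire teeth sticking out 10 mm to its -y side (look only: they offer no resistance). Origin: centre of the bar's underside.
- wad: Debris: stiff crumpled wad of white paper in the tray, about 40 mm across and 40 mm high; its solid core is 36 x 36 x 40 mm (its x, y, z). Origin: centre of its underside.
- core: Debris: cut-off end of a cardboard roll core in the tray, a rigid tube 46 mm outside diameter, 38 mm inside, 34 mm high, standing on end. Origin: centre of its underside.
- bottle: Not debris: white squeeze bottle standing upright in the tray among the debris, 34 mm diameter, 95 mm tall, loose. Origin: centre of its underside.
- jar: Not debris: glass jar with a cork-coloured lid standing upright in the tray among the debris, 42 mm diameter, 55 mm tall, loose. Origin: centre of its underside.
- comb: Bystander: whole marbling comb lying on the table just beyond the tray, a wooden bar 35 x 300 x 16 mm with wire teeth to its +x side. Origin: centre of the underside.
- brush: Bystander: brush lying on the table at the far left, outside the bin or panel there, 190 mm long. Origin: on its underside, near the middle.
- mug: Bystander: white mug standing on the table at the far right, outside the bin or panel there, 76 mm diameter, 85 mm tall. Origin: centre of its underside.
- panel: Fixed flat control panel of the tray's rinse pump, 210 x 90 x 30 mm (its x, y, z), on the table on the other side of the tray than the bin. Origin: centre of its underside.
- key_large_top (a point): Its large round plain grey push key, 42 mm across, one of three keys in a row along the panel's long axis 62 mm apart, in any order; told apart by diameter. The point is the centre of the key's top face; pressed straight down.
- key_middle_top (a point): Its middle-sized round plain grey push key, 30 mm across, one of three keys in a row along the panel's long axis 62 mm apart, in any order; told apart by diameter. The point is the centre of the key's top face. Not to be pressed.
- key_small_top (a point): Its small round plain grey push key, 20 mm across, one of three keys in a row along the panel's long axis 62 mm apart, in any order; told apart by diameter. The point is the centre of the key's top face; pressed straight down.
- key_large (a joint): Travel of the large key in m: 0 is up, 0.006 fully down; springs back; fully down takes about 5 N. Pressed counts from 0.004.
- key_middle (a joint): Travel of the middle-sized key in m, same spring.
- key_small (a joint): Travel of the small key in m: 0 is up, 0.006 fully down, same spring. Pressed counts from 0.004.

How it is judged:
By the outcome, as a careful person would: the job done as asked, in the order asked, and still so for the second after the job is handed in, with the robot touching nothing.
It also fails if it takes over 72 s, if anything falls off the work surface, if the arm or the gripper's body presses on something with over 40 N, if the wrist force passes 120 N, or if a joint passes its speed limit or range.

ROBOT

A 6-joint arm with a two-finger parallel gripper is mounted at the origin on the work surface. World frame = base frame: x ahead of the robot, y to its left, z up, the work surface at z = 0. Lengths are in m, angles in rad, forces in N, time in s.
With the tool pointing down it reaches from about 0.25 to 0.8 m from the base axis. Payload 3.9 kg.
Tool frame: the origin (TCP) lies between the finger pads; the fingertips stand 17 mm ahead of it and the grasp point (between the pads) lies 2 mm behind it; z points along the fingers, y is the direction in which the jaws open and shut (so a half turn about z gives the same grasp; the last joint's range is limited). The gripper opens to 85 mm and grips with 20 to 120 N. Pads are 22 mm wide; open, the fingers measure 114 mm over their backs; the gripper's body (76 mm by 85 mm) begins 54 mm behind the grasp point. The pads swing forward as they close: fully open they stand 13 mm farther back than shut.
Start: joints at [-1.145, 0.26, -0.138, 1.173, 0, 1.571], TCP at [0.217, -0.478, 0.224] pointing down, gripper open.
Joint ranges: [-2.78, 2.78], [-0.83, 1.72], [-1.28, 1.37], [-1.9, 2.12], [-1.57, 1.48], [-3.14, 3.14]. Speed limits (rad/s): [2.57, 2.57, 3.14, 3.14, 3.14, 3.14].

INTERFACE

Orientations are given as [roll, pitch, yaw] about the fixed x, y, z axes, in that order (R = Rz(yaw) Ry(pitch) Rx(roll)).
In Python, from cell import robot gives the robot as it stands. The module is installed in compiled form; this text tells all that it offers. Calls block until the motion is done:
- robot.movep(position, orientation): joint-space move of the TCP to a pose.
- robot.move_l(position, rotation=None, max_speed=0.15): straight line of the TCP; rotation=None keeps the orientation; max_speed is the mean speed in m/s.
- robot.goto_joints(angles): joint-space move.
- robot.move_gripper(opening, force=None): finger opening in m; force is the grip in N (None keeps the last); returns when the fingers have stopped.
- robot.hold(seconds).
- robot.ik(position, orientation): joint angles nearest the present ones, or None.
- robot.camera(name): name is "side" or "top" or "wrist"; returns a dict with "frame" (480x640x3 uint8, blue, green, red), "range_z" (480x640 float32, m along the optical axis (not along the pixel's ray), 0 where there is no reading), "camera_matrix" (3x3 intrinsics, pixels), "dist" ([k1, k2, p1, p2, k3] as OpenCV has them; the pictures are not rectified), "rvec" (rotation vector, rad) and "tvec" (3), from world to camera coordinates, as OpenCV has them. Camera axes: x right, y down, z forward; pixel columns grow to the right and rows downward; lengths in m; the calibration is good to about 2 mm. A picture is of the moment at which its call begins.
A pose or a line that the arm cannot do raises robot.MotionError and nothing moves.
- robot.close_job(): hands the job in, once; it reports no verdict.
Readings, each from a call of its own:
- robot.read_time(): time.
- robot.read_joints(): joint angles.
- robot.read_qvel(): joint speeds.
- robot.read_joint_torque(): joint torques, N m.
- robot.read_tcp_pos(): TCP position.
- robot.read_ee_rot(): TCP orientation.
- robot.read_force(): force on the tool from outside, world axes, zero at the start.
- robot.read_wrist_torque(): the same for the moment, N m.
- robot.read_gripper_width(): finger opening in m.
Only numpy, scipy, OpenCV 4.12 (cv2) and the standard library are available. Lean on these libraries where they do the work, as an engineer would, in place of code of your own. Each camera call takes 0.05 s, during which the arm holds its last target. There are 200 camera calls.

## Working session

There is one attempt and no reset: what is moved stays moved. The work goes in short steps, each a Python script; the robot and the scene stay as the last script left them, time stands still between calls to the robot, and variables do not carry over. Pictures are saved under pics/ and viewed, on a budget of 10 in all, crops included, one or two more only if the job needs it, and the job is handed in when it is done.

```bash
mkdir -p pics
cat > h.py <<'E'
from cell import robot
import numpy as np, cv2
def shot(name,fn=None):
    c=robot.camera(name)
    if fn: cv2.imwrite('pics/'+fn,c['frame'])
    return c
def cloud(c):
    z=c['range_z'].astype(float); h,w=z.shape
    u,v=np.meshgrid(np.arange(w),np.arange(h))
    p=cv2.undistortPoints(np.stack([u,v],-1).reshape(-1,1,2).astype(float),c['camera_matrix'],c['dist']).reshape(h,w,2)
    P=np.dstack([p[...,0]*z,p[...,1]*z,z])
    R,_=cv2.Rodrigues(c['rvec']); 
    W=(P-np.ravel(c['tvec']))@R
    W[z==0]=np.nan
    return W
E
python3 - <<'E'
from h import *
c=shot('top','top1.png'); np.save('top1.npy',cloud(c)); shot('side','side1.png')
print(robot.read_time(), robot.read_ee_rot())
E
```

```text
0.1 [-3.13983109e+00  5.29838750e-07  4.25783683e-01]
```

View pics/top1.png

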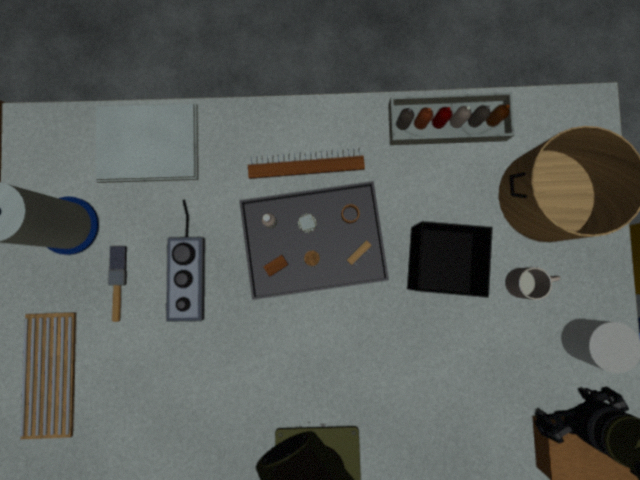

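View pics/side1.png

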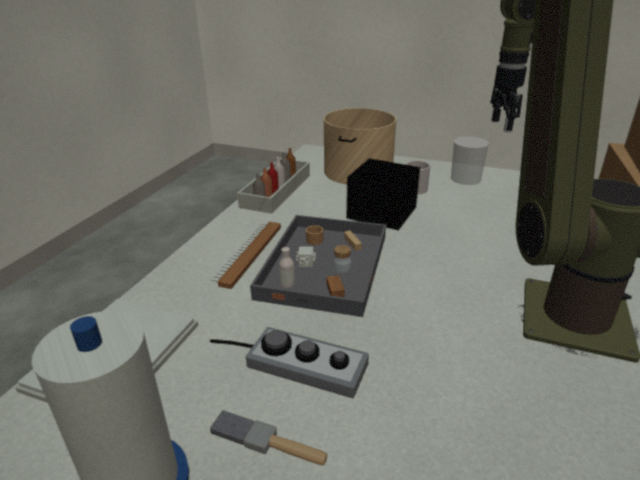

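Top view: the tray holds the bottle (268,220), wad (307,223), core (350,213), block (276,265), jar (312,258) and stub (359,252). The bin is at right (450,260). The panel keys at left are large (183,253), middle (183,279) and small (183,304).

Run:
```python
from h import *
W=np.load('top1.npy'); im=cv2.imread('pics/top1.png')
cv2.imwrite('pics/crop1.png',cv2.resize(im[180:300,235:395],None,fx=5,fy=5,interpolation=cv2.INTER_CUBIC))
for n,(u,v) in dict(bottle=(268,220),wad=(307,223),core=(350,213),block=(276,265),jar=(312,258),stub=(359,252),kl=(183,253),km=(183,279),ks=(183,304),floor=(320,237)).items():
    p=np.nanmedian(W[v-1:v+2,u-1:u+2].reshape(-1,3),0); print(n,p.round(4))
fl=np.nanmedian(W[235:240,325:335,2])
m=np.zeros(W.shape[:2],bool); m[198:280,255:372]=1
m&=(W[...,2]>fl+.010)
n,l,s,c=cv2.connectedComponentsWithStats(m.astype(np.uint8))
for i in range(1,n):
    if s[i,4]<12: continue
    q=W[l==i]; zt=np.percentile(q[:,2],90); q=q[q[:,2]>zt-.008]
    r=cv2.minAreaRect(q[:,:2].astype(np.float32)); d=q[:,:2]-q[:,:2].mean(0); w,V=np.linalg.eigh(d.T@d)
    print(c[i].round(),s[i,4],q.mean(0).round(4),'z',zt.round(4),'rect',np.round(r[0],4),np.round(r[1],4),'ax',np.degrees(np.arctan2(V[1,1],V[0,1])).round(1))
for n,(a,b,cc,d),lo in [('bin',(218,300,405,495),.11),('panel',(230,325,160,210),.02),('tray',(175,305,235,392),.03)]:
    q=W[a:b,cc:d].reshape(-1,3); q=q[(q[:,2]>lo)&(q[:,2]<lo+.03)]
    print(n,cv2.minAreaRect(q[:,:2].astype(np.float32)))
```

```text
bottle [0.6068 0.0991 0.098 ]
wad [0.6023 0.0087 0.0467]
core [ 0.6292 -0.101   0.0053]
block [0.5011 0.0893 0.0315]
jar [ 0.5147 -0.0017  0.0623]
stub [ 0.5275 -0.1188  0.0264]
kl [0.5368 0.3143 0.0534]
km [0.4734 0.314  0.0515]
ks [0.413  0.3151 0.0516]
floor [ 0.5695 -0.0222  0.0083]
[263. 199.] 46 [0.6686 0.124  0.0401] z 0.0422 rect [0.6686 0.1212] [0.0037 0.0319] ax 91.8
[350. 213.] 124 [ 0.6255 -0.1001  0.0404] z 0.0431 rect [ 0.6258 -0.0991] [0.0448 0.0432] ax -176.0
[269. 220.] 181 [0.6137 0.1028 0.1011] z 0.1015 rect [0.6137 0.1025] [0.0161 0.0154] ax 60.9
[307. 222.] 282 [0.6059 0.0096 0.0463] z 0.0492 rect [0.6051 0.0091] [0.0429 0.037 ] ax -160.0
[359. 252.] 208 [ 0.5282 -0.1182  0.0268] z 0.0297 rect [ 0.5283 -0.1183] [0.016  0.0682] ax 133.1
[312. 258.] 221 [ 5.166e-01 -5.000e-04  6.170e-02] z 0.0647 rect [ 5.174e-01 -5.000e-04] [0.0362 0.036 ] ax 159.7
[275. 265.] 276 [0.5015 0.0915 0.0308] z 0.0335 rect [0.502  0.0913] [0.0301 0.0554] ax 121.0
bin ((0.502300500869751, -0.32512950897216797), (0.16200919449329376, 0.16195452213287354), 83.53553009033203)
panel ((0.47770586609840393, 0.31957265734672546), (0.0938551053404808, 0.21744857728481293), 89.2683334350586)
tray ((0.561867356300354, -0.005035892128944397), (0.25263407826423645, 0.34080639481544495), 6.471638202667236)
```

View pics/crop1.png

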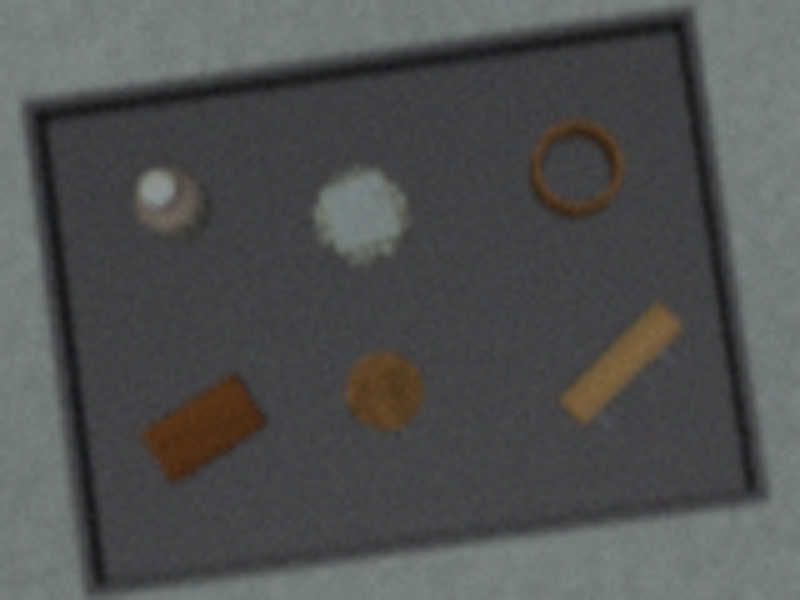

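Cluster sizes match the stated dimensions and the enlarged crop confirms which object is which. Starting with the stub.

```bash
cat >> h.py <<'E'
D=np.pi/180
BIN=(.5023,-.3251)
def rot(y): return [np.pi,0,y*D]
def pick(x,y,z,yaw,opening,force=35,pic=None):
    robot.movep([x,y,.17],rot(yaw)); robot.move_gripper(opening)
    if pic: shot('wrist',pic)
    robot.move_l([x,y,z],max_speed=.25)
    print('down',robot.read_time(),robot.read_force())
    robot.move_gripper(0,force)
    robot.move_l([x,y,.20],max_speed=.3)
    w=robot.read_gripper_width(); print('width',w,'t',robot.read_time()); return w
def drop(dx=0,dy=0):
    p=[BIN[0]+dx,BIN[1]+dy]
    robot.movep(p+[.20],rot(-6.5)); print('w at bin',robot.read_gripper_width())
    robot.move_l(p+[.13],max_speed=.3); robot.move_gripper(.07)
    robot.move_l(p+[.20],max_speed=.3); print('t',robot.read_time())
E
python3 - <<'E'
from h import *
if pick(.5283,-.1183,.026,-47,.050,pic='w_stub.png')>.012: drop()
E
```

```text
down 4.7417 [-0.0259639  -0.48775478  0.83784923]
width -0.00024111369756933101 t 6.0083
```

Run:
```python
from h import *
shot('wrist','w2.png'); print(robot.read_tcp_pos(),robot.read_ee_rot())
a=cv2.imread('pics/w_stub.png');b=cv2.imread('pics/w2.png')
cv2.imwrite('pics/w12.png',cv2.resize(np.hstack([a,b]),(800,300),interpolation=cv2.INTER_AREA))
```

```text
[ 0.52694421 -0.11800775  0.19813566] [ 3.13962947e+00  2.82175031e-03 -8.20323096e-01]
```

View pics/w12.png

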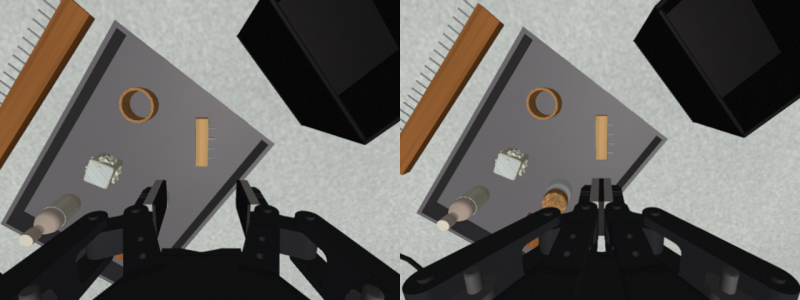

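Left, before: the stub bar is at (201,140), teeth to the right, parallel to the jaws. Right, after: it is unmoved and the gripper is empty. I'll measure the stub from the wrist camera and compare.

Run:
```python
from h import *
c=robot.camera('wrist'); W=cloud(c); np.save('w2.npy',W)
for n,(u,v) in dict(stub=((601-400)*1.6,136*1.6),core_hole=((543-400)*1.6,103*1.6),wad=((510-400)*1.6,163*1.6),pads=((600-400)*1.6,195*1.6),floor=(180*1.6,110*1.6),table=(120*1.6,20*1.6)).items():
    u,v=int(u),int(v); print(n,W[v-1:v+2,u-1:u+2].reshape(-1,3).mean(0).round(4))
p=robot.read_tcp_pos()
for q in [p,[.5283,-.1183,.026],[.5283,-.1183,.006]]:
    print(cv2.projectPoints(np.array([q],float),c['rvec'],c['tvec'],c['camera_matrix'],c['dist'])[0].ravel().round(0))
R,_=cv2.Rodrigues(c['rvec']); print('cam pos',-R.T@np.ravel(c['tvec']),'axis',R[2])
m=(abs(W[...,2]-.026)<.006)&(abs(W[...,0]-.53)<.06)&(abs(W[...,1]+.118)<.06)
q=W[m]; print(len(q),cv2.minAreaRect(q[:,:2].astype(np.float32)))
c=shot('top'); W=cloud(c); m=(abs(W[...,2]-.026)<.006)&(abs(W[...,0]-.53)<.08)&(abs(W[...,1]+.118)<.08)
q=W[m]; print(len(q),cv2.minAreaRect(q[:,:2].astype(np.float32)))
```

```text
stub [ 0.53   -0.1218  0.0255]
core_hole [ 0.6303 -0.0952  0.0057]
wad [ 0.6042 -0.0018  0.0456]
pads [ 0.5345 -0.1264  0.2349]
floor [ 0.5795 -0.1268  0.0055]
table [ 7.276e-01 -1.628e-01 -1.000e-04]
[320. 298.]
[320. 221.]
[320. 217.]
cam pos [ 0.57379943 -0.16915913  0.34765223] axis [-0.18764193  0.19904954 -0.96185747]
1339 ((0.526528537273407, -0.14941702783107758), (0.061460889875888824, 0.11466886103153229), 39.07085037231445)
35 ((0.5300741195678711, -0.0930892676115036), (0.021049128845334053, 0.15763728320598602), 88.97845458984375)
```

XY agrees to within 2–3 mm, so this is probably a slip or the jaws not closing low enough. Retrying with a width check before the lift.

Run:
```python
from h import *
robot.move_gripper(.05); print('open',robot.read_gripper_width())
robot.move_l([.5297,-.1200,.0255],max_speed=.25); print(robot.read_tcp_pos())
robot.move_gripper(0,60); print('closed',robot.read_gripper_width(),robot.read_force(),robot.read_time())
shot('wrist','w3.png'); 
robot.hold(.3);print(robot.read_gripper_width())
```

```text
open 0.05003357136999141
[ 0.53068057 -0.12023003  0.02641316]
closed -0.00023057299942642992 [-0.34196103 -0.29955     0.1724908 ] 8.075
-0.0003427317810880315
```

View pics/w3.png

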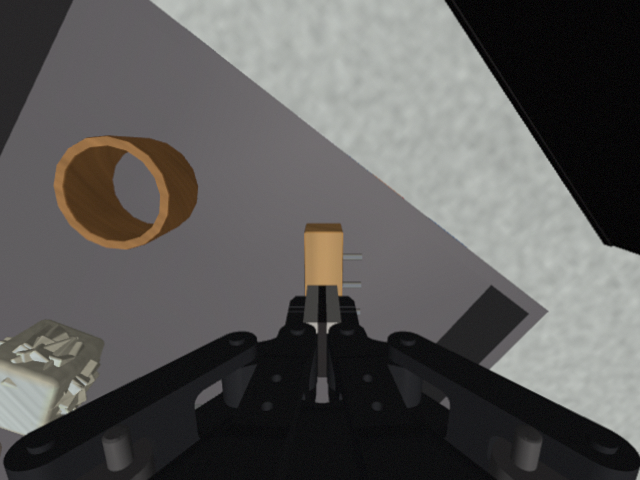

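The closed fingers at (322,300) sit on top of or above the bar, whose end is at (322,230). The tips are higher than I assumed, so I'll measure their height with depth.

Run:
```python
from h import *
c=robot.camera('wrist'); W=cloud(c); 
for v in list(range(225,345,8)): print(v,W[v,312].round(4),W[v,322].round(4))
for c in [robot.camera('side')]:
    W=cloud(c); p=robot.read_tcp_pos(); print(p, robot.read_joints())
    uv=cv2.projectPoints(np.array([p]),c['rvec'],c['tvec'],c['camera_matrix'],c['dist'])[0].ravel(); print(uv)
    u,v=uv.astype(int); cv2.imwrite('pics/s2.png',cv2.resize(c['frame'][v-60:v+40,u-60:u+60],None,fx=6,fy=6,interpolation=cv2.INTER_CUBIC))
```

```text
225 [ 0.5551 -0.1416  0.0138] [ 0.5515 -0.1449  0.0137]
233 [ 0.5541 -0.141   0.0257] [nan nan nan]
241 [ 0.5516 -0.1383  0.026 ] [ 0.5482 -0.1413  0.0254]
249 [ 0.549  -0.1354  0.0257] [ 0.5455 -0.1384  0.025 ]
257 [ 0.5462 -0.1324  0.0249] [ 0.5431 -0.1358  0.0261]
265 [ 0.5435 -0.1294  0.0246] [ 0.5403 -0.1329  0.0259]
273 [ 0.5411 -0.1268  0.0259] [ 0.5376 -0.13    0.0257]
281 [ 0.5383 -0.1238  0.0257] [ 0.535  -0.1272  0.0263]
289 [ 0.5397 -0.126   0.0412] [ 0.5367 -0.129   0.0414]
297 [ 0.5397 -0.1263  0.0497] [ 0.5367 -0.129   0.0495]
305 [ 0.5397 -0.1266  0.0573] [ 0.5369 -0.1292  0.0573]
313 [ 0.5392 -0.1263  0.0628] [ 0.5366 -0.1289  0.063 ]
321 [ 0.5393 -0.1267  0.0695] [ 0.5369 -0.1291  0.0697]
329 [ 0.5399 -0.1276  0.0768] [ 0.535  -0.1271  0.0702]
337 [ 0.5403 -0.1284  0.083 ] [ 0.5326 -0.1246  0.0698]
[ 0.52968043 -0.12000258  0.02544739] [-2.22791196e-01  4.50487778e-01 -4.15193599e-01  7.05205308e-01
 -7.14844435e-06 -2.54409061e+00]
[352.15900797 236.35984807]
```

View pics/s2.png

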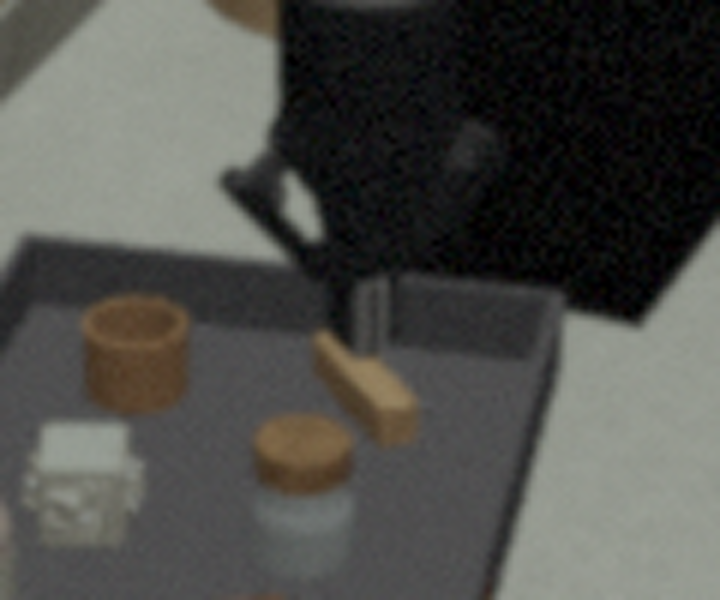

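The wrist depth puts the closed tips at z≈0.035 while the TCP reads 0.0255. The tips are therefore well short of the stated 17 mm ahead. I'll use a guarded descent, watching force, and grip lower.

```bash
cat >> h.py <<'E'
def lower(x,y,zs):
    for z in zs:
        robot.move_l([x,y,z],max_speed=.15); f=robot.read_force()
        if f[2]>4: print('contact',z,f); break
    print('tcp',robot.read_tcp_pos().round(4) if hasattr(robot.read_tcp_pos(),'round') else robot.read_tcp_pos(),'F',np.round(f,2))
E
python3 - <<'E'
from h import *
x,y=.5297,-.12
robot.move_l([x,y,.05],max_speed=.3)
robot.move_gripper(.05)
lower(x,y,[.02,.010,.004,.0])
robot.move_gripper(0,40); w=robot.read_gripper_width(); print('w',w,robot.read_force())
robot.move_l([x,y,.04],max_speed=.1); print(robot.read_gripper_width(),robot.read_force(),robot.read_time())
E
```

```text
tcp [ 5.294e-01 -1.199e-01 -2.000e-04] F [-0.25  0.57 -0.46]
w 0.01708771623579116 [-0.38025675 -0.26788569  0.54173795]
0.01692214537713967 [-0.14820555  0.15652515 -0.28892939] 11.3417
```

Holding it now (17 mm) at TCP z=0. Continuing with these heights.

```bash
sed -i 's/+\[.13\]/+[.10]/' h.py
python3 - <<'E'
from h import *
x,y=.5297,-.12
robot.move_l([x,y,.19],max_speed=.3); drop()
if pick(.6265,-.0995,.0,6.5,.065)>.03: drop()
E
```

```text
w at bin 0.017368017332918827
t 17.8167
down 19.8917 [0.21285219 0.53043745 0.70892995]
width 0.04444808130013709 t 21.0167
w at bin 0.04419247762465172
t 23.3667
```

Run:
```python
from h import *
if pick(.605,.0085,.004,12,.068)>.025: 
    drop()
    if pick(.5015,.0915,.0,-59,.055)>.02: drop()
shot('top','top2.png')
im=cv2.imread('pics/top2.png'); cv2.imwrite('pics/top2c.png',cv2.resize(im[170:330,150:510],(800,356),interpolation=cv2.INTER_CUBIC))
```

```text
down 25.7167 [-0.44989744  0.12913077  0.19419015]
width 0.03666530329533892 t 26.9
w at bin 0.03655879439250197
t 29.6083
down 34.5583 [0.54937996 0.21951757 0.00920176]
width 0.029326941517785945 t 35.7167
w at bin 0.029298665812774016
t 40.975
```

View pics/top2c.png

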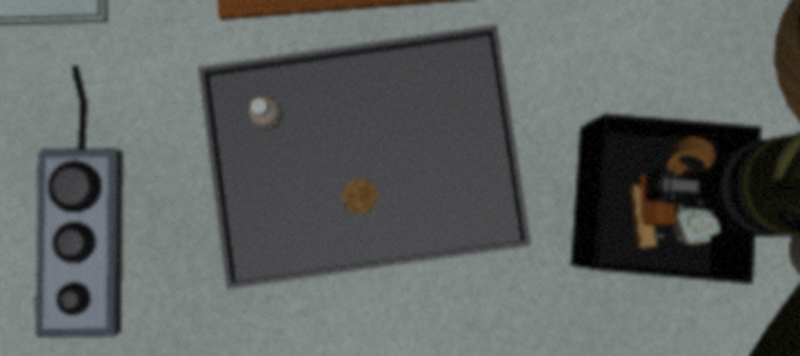

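All four pieces are in the bin (640–715,140–240 in the crop) and the bottle and jar are in place. Locating the keys from the saved depth, then pressing with guarded steps.

```bash
cat >> h.py <<'E'
def press(x,y):
    robot.movep([x,y,.12],rot(0)); robot.move_gripper(0)
    robot.move_l([x,y,.06],max_speed=.25); f0=robot.read_force()[2]; z=.06; L=[]
    while z>.012:
        z-=.002; robot.move_l([x,y,z],max_speed=.06); f=robot.read_force()[2]-f0; L.append((round(z,3),round(f,1)))
        if f>9: break
    robot.hold(.15); print(L,'hold',robot.read_force()[2]-f0)
    robot.move_l([x,y,.09],max_speed=.2); print('F up',robot.read_force(),'t',robot.read_time())
    return f>9
E
python3 - <<'E'
from h import *
W=np.load('top1.npy'); m=np.zeros(W.shape[:2],np.uint8); m[235:325,160:210]=1; m&=(W[...,2]>.044)
n,l,s,c=cv2.connectedComponentsWithStats(m); K=[]
for i in range(1,n):
    if s[i,4]<8: continue
    q=W[l==i]; (k,r)=cv2.minEnclosingCircle(q[:,:2].astype(np.float32)); K.append(q.mean(0)); print(k,r,q.mean(0).round(4),s[i,4])
if len(K)==3:
    K=sorted(K,key=lambda k:-k[0]); print('spacing',np.diff(K,axis=0))
    if np.all(abs(np.linalg.norm(np.diff(K,axis=0)[:,:2],axis=1)-.062)<.005):
        print(press(*K[0][:2]))
E
```

```text
(0.5360776782035828, 0.3170718550682068) 0.029097063466906548 [0.5366 0.3152 0.0514] 287
(0.47183552384376526, 0.3208528459072113) 0.02164633758366108 [0.4732 0.3186 0.0508] 147
(0.46798956394195557, 0.30091798305511475) 0.005157623905688524 [0.4683 0.2997 0.0457] 8
(0.4141092896461487, 0.31830424070358276) 0.012547031976282597 [0.4125 0.3192 0.0518] 66
```

Run:
```python
from h import *
print(press(.5362,.3165))
```

```text
[(0.058, np.float64(-0.7)), (0.056, np.float64(-0.5)), (0.054, np.float64(-0.5)), (0.052, np.float64(0.4)), (0.05, np.float64(0.2)), (0.048, np.float64(-0.3)), (0.046, np.float64(0.2)), (0.044, np.float64(1.0)), (0.042, np.float64(2.2)), (0.04, np.float64(3.6)), (0.038, np.float64(6.4)), (0.036, np.float64(15.6))] hold 16.25080455333985
F up [-0.15955122  0.19749245 -0.1727068 ] t 50.0083
True
```

Large key bottomed out (5 N spring, then stop). Now the small one.

```bash
sed -i 's/,\.06\],max_speed=.25/,.05],max_speed=.25/; s/z=.06; L/z=.05; L/' h.py
python3 - <<'E'
from h import *
print(press(.4125,.3182))
robot.move_l([.4125,.3182,.15],max_speed=.3)
shot('top','top3.png'); print(robot.read_time())
W=cloud(robot.camera('top'))
im=cv2.imread('pics/top3.png'); cv2.imwrite('pics/top3c.png',cv2.resize(im[130:330,90:560],(800,340),interpolation=cv2.INTER_CUBIC))
E
```

```text
[(0.048, np.float64(-0.4)), (0.046, np.float64(0.6)), (0.044, np.float64(0.9)), (0.042, np.float64(2.7)), (0.04, np.float64(4.1)), (0.038, np.float64(7.3)), (0.036, np.float64(20.9))] hold 20.543686899100138
F up [-0.3615694  -0.52137582 -0.37448417] t 53.55
True
53.95
```

View pics/top3c.png

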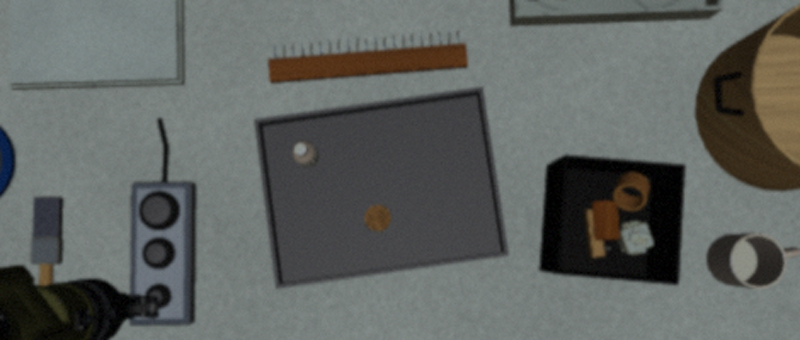

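The four pieces lie in the bin, both vessels are standing, and the comb, brush and mug look undisturbed.

```bash
python3 -c "
from h import *
robot.close_job(); print(robot.read_time())"
```

```text
the job is handed in; nothing more can be done
the job is handed in; nothing more can be done
```

All four pieces of debris are in the scrap bin. After that I pressed the large key and then the small key, each fully down and let up, and handed the job in at about 54 s of the 72 s allowed.

- **Keys:** On each press the force rose along the spring to about 5 N, then jumped to 16 N (large) and 21 N (small) at the stop. It returned to zero once the key was released. The middle key was never approached. I did not read the key travel directly.
- **Final picture:** The last top view shows all four pieces in the bin, the bottle and jar standing in their places, and the comb and mug undisturbed. The brush looks undisturbed too, though the arm partly covers it.
- **Mismatch with the description:** The first two grasps of the stub closed on air. The wrist depth put the fingertips about 10 mm behind the stated TCP, where the description says 17 mm ahead of it. I lowered the later grasps to match and used force-guarded steps for the stub and the keys, and every grasp after that held.

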